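# Load the slotted leg blocks into the boring ramp and lock them

## Robot

A 7-joint arm with a two-finger parallel gripper is mounted at the origin on the work surface. World frame = base frame: x ahead of the robot, y to its left, z up, the work surface at z = 0. Lengths are in mm, angles in rad, forces in N, time in s.
With the tool pointing down it reaches from about 400 to 875 mm from the base axis. Payload 4.4 kg.
Tool frame: the origin (TCP) lies midway between the tips of the shut fingers; the grasp point (between the pads) lies 19 mm behind it; z points along the fingers, y is the direction in which the jaws open and shut (so a half turn about z gives the same grasp; the last joint's range is limited). The gripper opens to 85 mm and grips with 20 to 120 N. Pads are 22 mm wide; open, the fingers measure 114 mm over their backs; the gripper's body (76 mm by 85 mm) begins 54 mm behind the grasp point. The pads swing forward as they close: fully open they stand 13 mm farther back than shut.
Start: joints at [-1.366, 0.628, 0.038, 1.517, -0.027, 0.996, -0.02], TCP at [173.852, 626.333, 231.313] pointing down, gripper open.
Joint ranges: [-3.06, 3.06], [-0.37, 2.12], [-1.25, 1.32], [0.18, 2.47], [-1.1, 4.24], [0.23, 1.98], [-2.94, 2.94]. Speed limits (rad/s): [2.57, 2.57, 3.14, 3.14, 3.14, 3.14, 3.14].

## Interface

Orientations are given as [roll, pitch, yaw] about the fixed x, y, z axes, in that order (R = Rz(yaw) Ry(pitch) Rx(roll)).
In Python, from cell import * gives the robot as it stands. The module is installed in compiled form; this text tells all that it offers.
- The arm moves only by the tool move_arm, never from a script. Its argument "series" is a list of rows, each a list of 2 entries, a list of its own where there are three numbers: the shift along the tool's x, y, z in m, then the turn about the tool's z in rad. In form: [[[x, y, z], yaw], ...]. A call has 1 to 5 rows; each row is the pose to reach, as a shift and turn from the pose measured when the call began, along the tool's axes at that moment; what a row does not reach only later rows make up. A row lasts 1/8 s, in which the tool goes at most 62.5 mm and 10.7 degrees, less where a joint would pass 70% of its speed; a pose out of reach is approached as far as the arm can. A call with a gripper value outside its range is refused whole. "claw" is the opening, from 0 (shut) to 1 (fully open), set as the call begins (left out, the last holds). The fingers move at their own pace and stop on an object; the grip force is fixed at half the most. Time passes only in rows, so rows that repeat a pose let the fingers close. It gives the time, the measured TCP pose, the force and the opening at its end, in the units of the state.
- read_state(): the state, without advancing time (a new reading comes with each control period).
- get_image(name): name is "scene" or "top" or "wrist"; returns the picture (420x560x3 uint8, blue, green, red); there is no depth.
- camera_model(name): a dict with "fov_y" (degrees; the focal length in pixels is half the picture's height over the tangent of half this angle, whatever the lens; pixels are square), "cx", "cy" (the principal point, pixels), "pose" (4x4, takes a point from camera to world coordinates); the wrist camera has in their place "tool_from_camera" (4x4, takes a point from camera to tool coordinates, whose origin is the TCP and whose axes are the flange's). Camera axes: x right, y down, z forward; pixel columns grow to the right and rows downward; lengths in mm; the calibration is good to about 2 mm. The wrist camera is an equidistant fisheye: a pixel r from the principal point sees the ray r / f radians off the axis. A picture is of the moment at which its call begins: read the wrist's pose just before it. camera_model takes no time and is no camera call.
- finish_job(): hands the job in, once; it reports no verdict.
The state is a dict: "clock": time; "qpos": joint angles; "qd": joint speeds; "tau": joint torques, N m; "eef_pos": TCP position; "tool_rot": TCP orientation; "force": force on the tool from outside, world axes, zero at the start; "torque": the same for the moment, N m; "width": finger opening in mm.
Only numpy, scipy, OpenCV 4.12 (cv2) and the standard library are available. Lean on these libraries where they do the work, as an engineer would, in place of code of your own. Each camera call takes 0.05 s, during which the arm holds its last target. There are 200 camera calls.

## Task

Load every slotted leg block on the bench into the boring jig, one to a lane: turn its dark slotted end towards the top stop and push it up the ramp, under the bridge, until it rests fully home against the stop with the red tongue in its slot. Once all of them are home, lock them in by threading the blue-handled rod from its rack through the bearing holes of both cheeks, below the blocks, until its handle meets the cheek (either side will do), and let go. Leave the glue bottle, the screw jar and the small dark offcut where they are.

Things in the scene. Friction and masses are not known exactly. Their poses are not given: they have to be found in the camera images.
- jig: Fixed plywood boring jig, a 9 degree ramp 174 mm wide with a top stop. Origin: middle of the toe line, on the bench. x: up the ramp (horizontal part), y: to its left, z: vertical. The ramp surface is level with the bench at the toe and runs 170 mm along the slope to the stop, which stands square to the slope, 46 mm tall. The bench before the toe is flat and clear.
- jig_hole_left (a point): Left (+y) cheek: centre of its bearing hole (18 mm across, along y) at the outer face. Axes as the jig's. Holes are 71 mm up the slope, 22 mm above the ramp, 33 mm above the bench, just below the lower ends of blocks that are home. Plywood cheeks, 10 mm thick, outer faces at y = +/-87 mm, stand 46 mm above the ramp from 50 mm up the slope to its end.
- jig_hole_right (a point): Right (-y) cheek: the same hole at its outer face, on the same axis, 174 mm from the left one. An aluminium bridge plate joins the cheeks over all lanes, from 105 to 135 mm up the slope; underside 46 mm, top 54 mm above the ramp (brass bushes to 61 mm): blocks reach the stop only by sliding under it.
- rod_handle (a point): Locking rod: centre of its blue square handle (60 mm along x, 24 x 24 mm). x points along the rod to its tip. An aluminium shaft 12 mm thick runs from 30 to 218 mm along x, its last 8 mm narrowed. 85 g, balance about 85 mm from the handle centre. At the start it lies level in a low fixed rack, axis 42 mm above the bench, handle free all round; it lifts straight out.
- rod_tip (a point): Tip of the rod, 218 mm from the handle centre along x. Its rack: a plywood foot 150 x 50 x 10 mm, with two notched posts 36 mm wide under the shaft, 60 and 170 mm from the handle centre; the notches are 16 mm wide, their floor 36 mm and their sides 48 mm above the bench.
- jig_stop0 (a point): Right (-y) lane: middle of the stop's face, 18 mm above the ramp (square to it), where the middle of a block's slotted end arrives. Axes as the jig's. Lanes are centred at y = -54, 0, +54 mm and 46 mm wide, between fences 10 mm high (8 mm thick, round noses) that begin 12 mm up the slope and run to the stop or into the cheeks.
- jig_stop1 (a point): Middle lane: middle of the stop's face, as for the right lane. In the middle of each lane a red tongue, 8 mm wide and 30 mm tall, stands 13 mm out from the stop towards the toe.
- jig_stop2 (a point): Left (+y) lane: middle of the stop's face, as for the right lane.
- blockA_center (a point): Wooden leg block A, 90 mm long (x) x 40 mm wide (y) x 36 mm tall (z), 70 to 140 g; this is its centre, 18 mm above its underside. Pale wood; its +x end is dark brown and has an open slot 16 mm wide and 18 mm deep through its full height. Lies flat on the bench at any yaw. May be absent (None).
- blockA_nose (a point): middle of the end face (at the slot's mouth) of block A's dark slotted end, 45 mm from its centre along +x, half-way up
- blockB_center (a point): Wooden leg block B, 90 mm long (x) x 40 mm wide (y) x 36 mm tall (z), 70 to 140 g; this is its centre, 18 mm above its underside. Pale wood; its +x end is dark brown and has an open slot 16 mm wide and 18 mm deep through its full height. Lies flat on the bench at any yaw. May be absent (None).
- blockB_nose (a point): middle of the end face (at the slot's mouth) of block B's dark slotted end, 45 mm from its centre along +x, half-way up
- blockC_center (a point): Wooden leg block C, 90 mm long (x) x 40 mm wide (y) x 36 mm tall (z), 70 to 140 g; this is its centre, 18 mm above its underside. Pale wood; its +x end is dark brown and has an open slot 16 mm wide and 18 mm deep through its full height. Lies flat on the bench at any yaw. May be absent (None).
- blockC_nose (a point): middle of the end face (at the slot's mouth) of block C's dark slotted end, 45 mm from its centre along +x, half-way up
- glue: Bystander: white plastic glue bottle with a red cap, 60 mm across, 150 mm tall, upright; origin under its middle. Leave it alone.
- jar: Bystander: clear screw jar, 58 mm across, 70 mm tall, upright; origin under its middle. Leave it alone.
- offcut: Bystander: dark walnut offcut 55 x 35 x 18 mm (no slot; not one of the blocks); origin under its middle. Leave it alone.
- blockA: block A itself, origin under its centre (see its centre point)
- blockB: block B itself, origin under its centre (see its centre point)
- blockC: block C itself, origin under its centre (see its centre point)
- rod: the rod itself, origin at its handle centre
Not all that is in view belongs to the job. What is shaped like the rod but yellow is not meant.

How it is judged:
By the outcome, as a careful person would: the job done as asked, in the order asked, and still so for the second after the job is handed in, with the robot touching nothing.
Of blockA, blockB, blockC only 2 to 3 are there at a start; the rules pass over those that are not, and their reading is None.
At some moment in a run one of blockA, blockB, blockC may be knocked a few centimetres aside while the robot is not near it.
It also fails if it takes over 210 s, if anything falls off the work surface, if the arm or the gripper's body presses on something with over 40 N, if the wrist force passes 120 N, or if a joint passes its speed limit or range.

## Working session

There is one attempt and no reset: what is moved stays moved. The work goes in short steps, Python scripts to look and compute and a tool call to move; the robot and the scene stay as the last step left them, time stands still between calls to the robot, and variables do not carry over. Pictures are saved under pics/ and viewed, about 12 in all and at most 16, crops included, and the job is handed in when it is done.

Besides the shell and the picture viewer there is one more tool, called after "Request:" as a command line: name --argument value ..., lists and objects as JSON in quotes. move_arm: Moves the arm, as the interface text tells. Its arguments: {"type":"object","properties":{"series":{"type":"array"},"claw":{"type":"number"}},"required":["series"]}

```bash
mkdir -p pics
python3 - <<'E'
from cell import *
import cv2,numpy as np
s=read_state();print(s['clock'],s['eef_pos'],s['tool_rot'],s['width'])
for n in ('scene','top'):
    im=get_image(n);cv2.imwrite(f'pics/{n}0.png',cv2.resize(im,(800,600),interpolation=cv2.INTER_CUBIC));cv2.imwrite(f'{n}0.png',im)
    print(n,camera_model(n))
print(camera_model('wrist'))
E
```

```text
0.0 [173.69440404 625.72917179 230.4142592 ] [-3.13975649e+00  2.33024547e-05  2.87076759e+00] 85.26565986256803
scene {'fov_y': 45.73281901043119, 'cx': 272.6801451833598, 'cy': 218.55285679776088, 'pose': array([[ 7.63262091e-01,  3.29382724e-01, -5.55821915e-01,
         1.21448960e+03],
       [ 6.46081018e-01, -3.93386911e-01,  6.54084135e-01,
        -8.00418434e+02],
       [-3.20905253e-03, -8.58343614e-01, -5.13065242e-01,
         6.95050746e+02],
       [ 0.00000000e+00,  0.00000000e+00,  0.00000000e+00,
         1.00000000e+00]])}
top {'fov_y': 54.62814411477402, 'cx': 281.85586746902095, 'cy': 212.3725677605047, 'pose': array([[-2.13789172e-02, -9.95723516e-01,  8.98755911e-02,
         4.84749748e+02],
       [-9.99672809e-01,  2.00275193e-02, -1.59114420e-02,
        -5.87744290e+00],
       [ 1.40434118e-02, -9.01863540e-02, -9.95825890e-01,
         1.20469814e+03],
       [ 0.00000000e+00,  0.00000000e+00,  0.00000000e+00,
         1.00000000e+00]])}
{'fov_y': 65.70646984690485, 'cx': 273.03135380450277, 'cy': 212.00487136584175, 'tool_from_camera': array([[ 6.18492066e-04, -9.60831215e-01, -2.77133530e-01,
         6.93410311e+01],
       [ 9.99999678e-01,  4.52651311e-04,  6.62389563e-04,
        -3.43788247e-02],
       [-5.10999713e-04, -2.77133851e-01,  9.60831186e-01,
        -1.43068670e+02],
       [ 0.00000000e+00,  0.00000000e+00,  0.00000000e+00,
         1.00000000e+00]])}
```

View pics/top0.png

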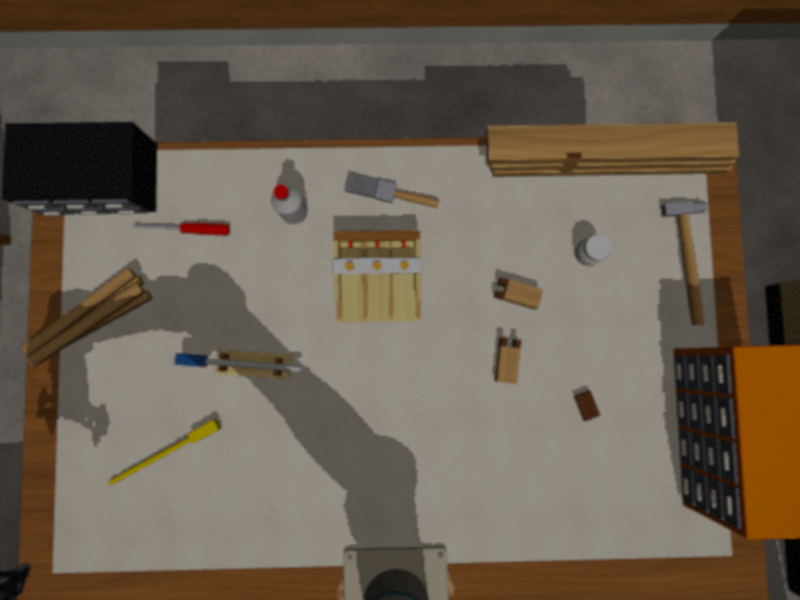

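View pics/scene0.png

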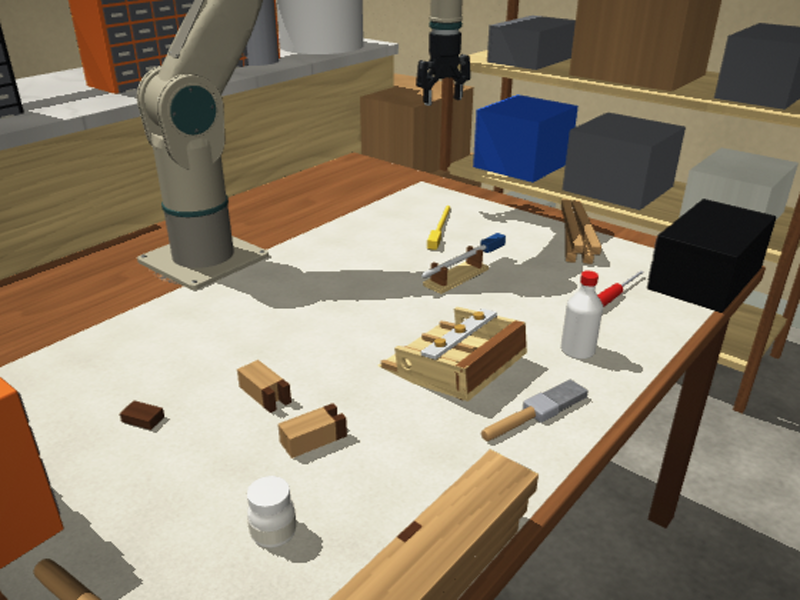

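Two blocks present. In 800x600 top pixels: one at (518,293) with its slot to the left, one at (508,360) with its slot up. There is no third one; the dark offcut is at (587,404). The blue rod lies in its rack, handle (190,360), tip (298,369); the yellow look-alike at (165,450) is a decoy. The jig's toe is at (377,320) with the stop up the picture, glue at (285,200), jar at (593,248).

```bash
cat > h.py <<'E'
from cell import *
import cv2,numpy as np
from scipy.spatial.transform import Rotation as R
def cam(n,s=None):
    m=camera_model(n);h=210/np.tan(np.radians(m['fov_y']/2))
    if n=='wrist':
        T=np.eye(4);T[:3,:3]=R.from_euler('xyz',s['tool_rot']).as_matrix();T[:3,3]=s['eef_pos']
        P=T@m['tool_from_camera']
    else:P=m['pose']
    return P,h,m['cx'],m['cy'],n=='wrist'
def plane(c,uv,z):
    P,f,cx,cy,fe=c;uv=np.atleast_2d(np.float64(uv));d=(uv-[cx,cy])/f
    if fe:
        r=np.linalg.norm(d,axis=1)+1e-9;v=np.c_[d*(np.sin(r)/r)[:,None],np.cos(r)]
    else:v=np.c_[d,np.ones(len(d))]
    v=v@P[:3,:3].T;o=P[:3,3]
    return (o+v*((z-o[2])/v[:,2])[:,None])[:,:2]
def proj(c,X):
    P,f,cx,cy,fe=c;v=(np.atleast_2d(X)-P[:3,3])@P[:3,:3]
    if fe:
        r=np.linalg.norm(v[:,:2],axis=1)+1e-9;d=v[:,:2]*(np.arctan2(r,v[:,2])/r)[:,None]
    else:d=v[:,:2]/v[:,2:]
    return d*f+[cx,cy]
def shot(n,name=None):
    s=read_state();im=get_image(n)
    if name:cv2.imwrite('pics/'+name,cv2.resize(im,(800,600),interpolation=cv2.INTER_CUBIC))
    return im,cam(n,s),s
def go(p,yaw=None,s=None):
    "tool-frame shift (m) and turn to bring TCP to world p (mm), tool yaw"
    s=s or read_state();M=R.from_euler('xyz',s['tool_rot']).as_matrix()
    d=M.T@(np.array(p)-s['eef_pos'])/1000
    # tool points down: turn about tool z = -(yaw change)
    t=0 if yaw is None else -((yaw-s['tool_rot'][2]+np.pi)%(2*np.pi)-np.pi)
    return d.round(4),round(t,3)
E
python3 - <<'E'
from h import *
im=cv2.imread('top0.png');c=cam('top')
hsv=cv2.cvtColor(im,cv2.COLOR_BGR2HSV)
P=lambda a,z:plane(c,np.array(a)*.7,z).round(0)
print('jig toe l/r',P([[337,321],[421,319]],0),'stop top',P([[334,236],[420,234]],72))
m=cv2.inRange(hsv,(100,120,50),(130,255,255))
pts=np.argwhere(m[:300])[:,::-1];pts=pts[(pts[:,0]<160)&(pts[:,1]>200)];print('handle',len(pts),plane(c,pts.mean(0),54))
print('tip',P([298,369],48))
b=cv2.inRange(hsv,(8,70,60),(25,255,255));b[:, :340]=0;b[:, 385:]=0;b[:190]=0;b[290:]=0
n,l,st,ce=cv2.connectedComponentsWithStats(b)
for i in range(1,n):
    if st[i,4]>50: print(ce[i]/.7,st[i,4],plane(c,ce[i],36))
print('blocks centres',P([[519,293],[508,357]],36),'noses',P([[498,287],[509,334]],36))
print('glue',P([285,205],0),'jar',P([592,255],0))
E
```

```text
jig toe l/r [[560. 112.]
 [560. -63.]] stop top [[723. 109.]
 [724. -61.]]
handle 136 [[486.77501959 396.06801634]]
tip [[463. 185.]]
[520.35463366 292.93074607] 427 [[ 606.73067308 -263.85575617]]
[507.70959088 362.06237425] 426 [[ 467.7689495  -232.86427166]]
blocks centres [[ 607. -261.]
 [ 478. -234.]] noses [[ 620. -219.]
 [ 524. -238.]]
glue [[807. 219.]] jar [[ 688. -426.]]
```

Request:
move_arm --series '[[[-0.033,-0.037,-0.005],0],[[-0.066,-0.074,-0.01],0],[[-0.099,-0.111,-0.015],0],[[-0.132,-0.148,-0.02],0],[[-0.164,-0.185,-0.025],0]]'

```text
clock: 0.72
eef_pos: [282.8, 401.9, 255.7]
tool_rot: [-3.139, 0.0, 2.871]
force: [0.6, -0.7, 0.6]
width: 85.2
```

Request:
move_arm --series '[[[-0.033,-0.037,-0.005],0],[[-0.066,-0.074,-0.01],0],[[-0.099,-0.111,-0.015],0],[[-0.132,-0.148,-0.02],0],[[-0.164,-0.185,-0.025],0]]'

```text
clock: 1.35
eef_pos: [391.8, 178.2, 281.2]
tool_rot: [-3.139, 0.0, 2.871]
force: [0.4, -0.1, -0.3]
width: 85.3
```

Request:
move_arm --series '[[[-0.033,-0.037,-0.005],0],[[-0.066,-0.074,-0.01],0],[[-0.099,-0.111,-0.015],0],[[-0.132,-0.148,-0.02],0],[[-0.164,-0.185,-0.025],0]]'

```text
clock: 1.98
eef_pos: [500.7, -45.2, 306.6]
tool_rot: [-3.139, -0.0, 2.871]
force: [0.9, -0.2, 0.1]
width: 85.3
```

Request:
move_arm --series '[[[-0.033,-0.037,-0.005],0],[[-0.066,-0.074,-0.01],0],[[-0.099,-0.111,-0.015],0],[[-0.132,-0.148,-0.02],0],[[-0.164,-0.185,-0.025],0]]'

```text
clock: 2.6
eef_pos: [609.6, -268.5, 331.6]
tool_rot: [-3.14, -0.001, 2.871]
force: [0.9, 0.6, 0.3]
width: 85.3
```

Request:
move_arm --series '[[[0,0,0],0.18],[[0,0,0],0.36],[[0,0,0],0.54],[[0,0,0],0.72],[[0,0,0],0.8]]'

```text
clock: 3.22
eef_pos: [609.4, -268.2, 330.9]
tool_rot: [-3.139, -0.001, 2.068]
force: [-0.3, 0.6, -0.2]
width: 85.3
```

Request:
move_arm --series '[[[0,0,0],0.18],[[0,0,0],0.36],[[0,0,0],0.54],[[0,0,0],0.72],[[0,0,0],0.8]]'

```text
clock: 3.85
eef_pos: [609.3, -267.8, 330.2]
tool_rot: [-3.138, 0.002, 1.265]
force: [0.2, -0.1, -0.1]
width: 85.3
```

Run:
```python
from h import *
im,c,s=shot('wrist','w1.png');cv2.imwrite('w1.png',im);np.save('w1.npy',np.r_[s['eef_pos'],s['tool_rot']])
```

```text
(no output)
```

View pics/w1.png

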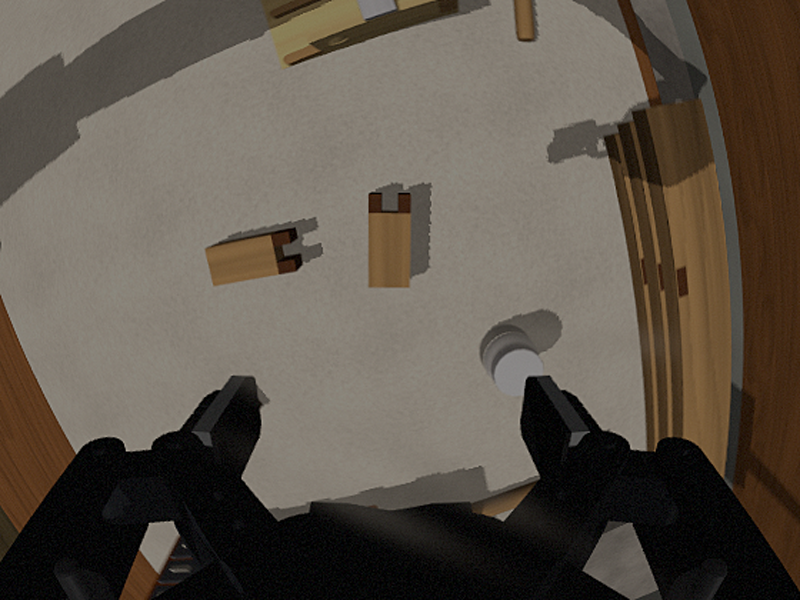

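The wrist view at (390,240) shows the first block, slot up. The second is at (250,258), slot to the right, the jar at (515,360) and the jig at the top.

```bash
cat >> h.py <<'E'
def block(im,c,guess,z=36,w=120):
    "block rectangle from its wood mask near a world guess, on plane z"
    hsv=cv2.cvtColor(im,cv2.COLOR_BGR2HSV);m=cv2.inRange(hsv,(3,90,25),(25,255,255))
    u=proj(c,[[guess[0],guess[1],z]])[0];k=np.zeros_like(m);cv2.circle(k,tuple(u.astype(int).tolist()),w//2,255,-1);m&=k
    n,l,st,_=cv2.connectedComponentsWithStats(cv2.morphologyEx(m,cv2.MORPH_CLOSE,np.ones((3,3))))
    i=1+np.argmax(st[1:,4]);pts=np.argwhere(l==i)[:,::-1]
    w_=plane(c,pts,z).astype(np.float32);r=cv2.minAreaRect(w_);b=cv2.boxPoints(r)
    v=im[pts[:,1],pts[:,0]].max(1);dk=w_[v<np.percentile(v,92)*.5]
    e=b[1]-b[0],b[2]-b[1];e=max(e,key=np.linalg.norm);e/=np.linalg.norm(e)
    cc=np.array(r[0]);e*=np.sign((dk.mean(0)-cc)@e)
    return cc.round(1),sorted(r[1]),round(float(np.arctan2(e[1],e[0])),3)
E
python3 - <<'E'
from h import *
im=cv2.imread('w1.png');a=np.load('w1.npy');s=dict(eef_pos=a[:3],tool_rot=a[3:]);c=cam('wrist',s)
print(block(im,c,(607,-262)),plane(c,np.array([[370,193],[411,193],[411,287],[369,287]])*.7,36).mean(0))
print(block(im,c,(478,-234)))
cc,_,y=block(im,c,(607,-262))
print(go([*cc,60],y))
E
```

```text
(array([ 609.9, -262.4]), [39.08982849121094, 88.6504898071289], 1.256) [ 610.9622351  -262.79287364]
(array([ 475.5, -235.4]), [42.137638092041016, 94.68411254882812], -0.146)
(array([ 0.0058, -0.    ,  0.2701]), np.float64(0.007))
```

Request:
move_arm --series '[[[0.006,0,0.06],0.007],[[0.006,0,0.12],0.007],[[0.006,0,0.18],0.007],[[0.006,0,0.23],0.007],[[0.006,0,0.26],0.007]]' --claw 1

```text
clock: 4.53
eef_pos: [608.5, -261.0, 66.7]
tool_rot: [-3.133, 0.001, 1.257]
force: [0.6, -0.1, 1.0]
width: 85.6
```

Request:
move_arm --series '[[[0,0,0.03],0],[[0,0,0.05],0],[[0,0,0.06],0],[[0,0,0.06],0]]'

```text
clock: 5.03
eef_pos: [608.0, -261.0, 6.7]
tool_rot: [-3.133, 0.001, 1.258]
force: [0.1, -0.9, -0.3]
width: 85.2
```

Request:
move_arm --series '[[[0,0,0],0],[[0,0,0],0],[[0,0,0],0],[[0,0,0],0],[[0,0,0],0]]' --claw 0

```text
clock: 5.65
eef_pos: [608.7, -261.4, 7.8]
tool_rot: [-3.135, 0.001, 1.258]
force: [-0.7, 0.8, 5.3]
width: 39.1
```

Request:
move_arm --series '[[[0,0,0],0],[[0,0,0],0],[[0,0,0],0],[[0,0,-0.03],0],[[0,0,-0.08],0]]'

```text
clock: 6.28
eef_pos: [607.6, -260.3, 86.2]
tool_rot: [-3.13, 0.001, 1.258]
force: [1.3, -1.5, -0.6]
width: 38.6
```

Request:
move_arm --series '[[[0.037,-0.035,-0.02],0.1],[[0.074,-0.07,-0.03],0.2],[[0.111,-0.104,-0.04],0.3],[[0.148,-0.139,-0.05],0.4],[[0.186,-0.174,-0.05],0.5]]'

```text
clock: 6.9
eef_pos: [499.5, -28.6, 138.6]
tool_rot: [-3.132, 0.005, 0.754]
force: [0.2, 0.7, -1.2]
width: 38.9
```

Request:
move_arm --series '[[[0,0,0],0.16],[[0,0,0],0.32],[[0,0,0],0.48],[[0,0,0],0.64],[[0,0,0],0.758]]'

```text
clock: 7.52
eef_pos: [499.2, -28.3, 138.2]
tool_rot: [-3.139, 0.011, -0.008]
force: [-0.3, 0.1, -2.3]
width: 38.8
```

Run:
```python
from h import *
im,c,s=shot('wrist','w2.png');cv2.imwrite('w2.png',im);np.save('w2.npy',np.r_[s['eef_pos'],s['tool_rot']]);print(s['eef_pos'],s['tool_rot'])
```

```text
[499.15559569 -28.34086949 138.22599515] [-3.13851223  0.0110893  -0.00793661]
```

View pics/w2.png

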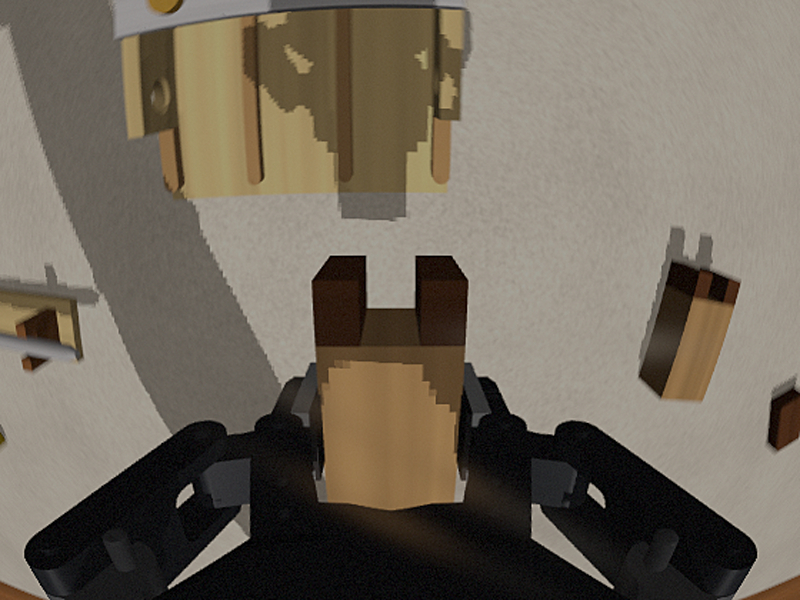

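The block hangs true in the fingers, slot ahead. Fence noses are at (176,190), (257,182), (346,180) and (441,182), with the toe line near row 195; the right lane is between the last two.

Run:
```python
from h import *
a=np.load('w2.npy');s=dict(eef_pos=a[:3],tool_rot=a[3:]);c=cam('wrist',s)
P=lambda p,z:plane(c,np.array(p)*.7,z).round(1)
print('noses',P([[257,182],[346,180],[441,182]],10))
print('toe',P([[210,197],[300,194],[428,191]],0))
print('fence tops far',P([[253,20],[345,20],[437,20]],23))
print('bridge low edge',P([[120,38],[280,10],[465,8]],70.6))
print('block nose tips top', P([[313,280],[467,280]],156))
```

```text
noses [[566.   50.2]
 [565.1  -3.2]
 [563.6 -58.1]]
toe [[558.3  85.1]
 [557.1  26.1]
 [557.7 -51.3]]
fence tops far [[662.1  48. ]
 [657.3  -4.6]
 [656.9 -55.2]]
bridge low edge [[649.  106.4]
 [649.1  20.8]
 [647.9 -63.3]]
block nose tips top [[541.5  -7.5]
 [541.2 -50.4]]
```

Request:
move_arm --series '[[[0.006,0.002,0.05],-0.008],[[0.006,0.002,0.09],-0.008],[[0.006,0.002,0.115],-0.008],[[0.006,0.002,0.128],-0.008],[[0.006,0.002,0.129],-0.008]]'

```text
clock: 8.2
eef_pos: [503.2, -30.1, 8.4]
tool_rot: [-3.138, 0.013, -0.002]
force: [0.4, 0.1, -0.2]
width: 39.0
```

Request:
move_arm --series '[[[0,0,0],0],[[0,0,0],0],[[0,0,0],0],[[0,0,0],0],[[0,0,-0.01],0]]' --claw 1

```text
clock: 8.82
eef_pos: [502.9, -30.0, 18.4]
tool_rot: [-3.138, 0.014, -0.002]
force: [0.0, -0.5, 0.7]
width: 85.2
```

Request:
move_arm --series '[[[0,0,-0.035],0],[[0,0,-0.07],0],[[-0.03,0,-0.075],0],[[-0.065,0,-0.075],0],[[-0.077,0,-0.075],0]]'

```text
clock: 9.45
eef_pos: [425.1, -29.8, 95.1]
tool_rot: [-3.137, 0.014, -0.003]
force: [0.5, 0.2, -0.6]
width: 85.3
```

Request:
move_arm --series '[[[0,0,0],0],[[0,0,0],0],[[0,0,0],0],[[0,0,0],0],[[0,0,0],0]]' --claw 0

```text
clock: 10.07
eef_pos: [425.3, -29.9, 95.0]
tool_rot: [-3.137, 0.014, -0.003]
force: [1.0, -0.1, -0.2]
width: -0.3
```

Run:
```python
from h import *
im,c,s=shot('wrist','w3.png');print(s['eef_pos'],s['tool_rot'],s['width'],s['force']);print(block(im,c,(505,-30),w=160))
print(block(im,c,(475,-235)))
```

```text
[425.30467765 -29.88774605  94.97834354] [-3.13704680e+00  1.44647556e-02 -2.84231383e-03] -0.32265790481312656 [ 0.96727509 -0.13715896 -0.19659112]
(array([507.4, -30.4]), [51.205596923828125, 98.16860961914062], 0.022)
(array([ 475.1, -223.8]), [68.45472717285156, 90.43732452392578], 2.989)
```

View pics/w3.png

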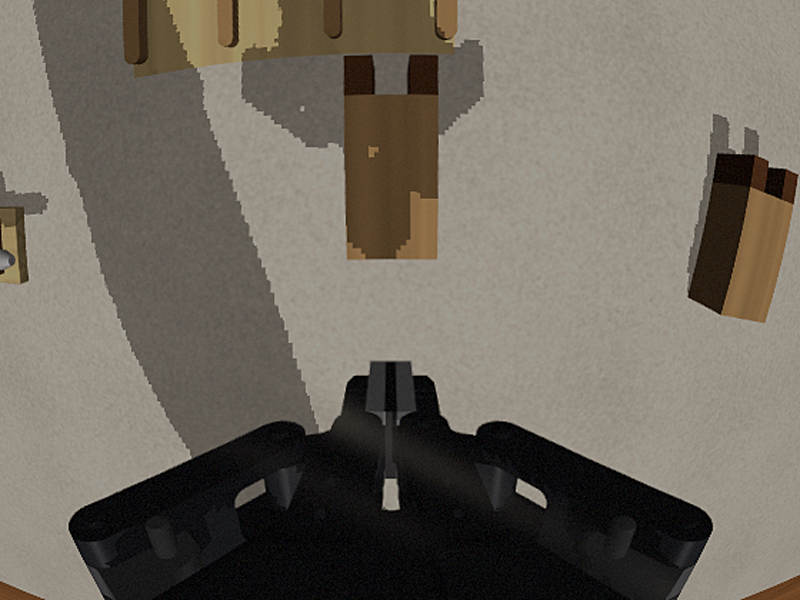

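Request:
move_arm --series '[[[0,0,0.04],0],[[0,0,0.07],0],[[0,0.0005,0.077],0],[[0.012,0.0005,0.077],0],[[0.02,0.0005,0.077],0]]'

```text
clock: 10.75
eef_pos: [445.8, -30.5, 18.1]
tool_rot: [-3.138, 0.013, -0.003]
force: [0.0, -0.1, 0.1]
width: -0.1
```

Request:
move_arm --series '[[[0.015,0,-0.001],0],[[0.03,0,-0.002],0],[[0.045,0,-0.003],0],[[0.06,0,-0.004],0],[[0.075,0,-0.005],0]]'

```text
clock: 11.38
eef_pos: [521.9, -30.3, 22.8]
tool_rot: [-3.139, 0.013, -0.001]
force: [-1.0, 0.6, -1.2]
width: 0.2
```

Request:
move_arm --series '[[[0.015,0,-0.002],0],[[0.03,0,-0.004],0],[[0.045,0,-0.006],0],[[0.06,0,-0.008],0],[[0.07,0,-0.01],0]]'

```text
clock: 12.0
eef_pos: [593.0, -29.8, 32.5]
tool_rot: [-3.14, 0.012, 0.001]
force: [-0.7, 0.4, 0.7]
width: -0.2
```

Request:
move_arm --series '[[[0.004,0,0],0],[[0.008,0,-0.001],0],[[0.012,0,-0.001],0],[[0.016,0,-0.002],0],[[0.02,0,-0.002],0]]'

```text
clock: 12.62
eef_pos: [613.1, -29.9, 34.4]
tool_rot: [-3.14, 0.012, 0.001]
force: [-3.5, 0.0, 3.3]
width: 0.0
```

Request:
move_arm --series '[[[0.001,0,0],0],[[0.002,0,0],0],[[0.003,0,0],0],[[0.004,0,0],0],[[0.005,0,0],0]]'

```text
clock: 13.25
eef_pos: [615.2, -29.9, 34.2]
tool_rot: [-3.139, 0.018, 0.0]
force: [-10.3, -0.4, 9.2]
width: 0.3
```

Request:
move_arm --series '[[[0.001,0,0],0],[[0.002,0,0],0],[[0.003,0,0],0]]'

```text
clock: 13.62
eef_pos: [615.2, -29.9, 34.1]
tool_rot: [-3.138, 0.024, -0.0]
force: [-11.4, -0.4, 9.7]
width: -0.1
```

Run:
```python
from h import *
im,c,s=shot('wrist','w4.png');print(s['eef_pos'],s['force'])
im,c,s=shot('scene')
u=proj(c,[[660,20,30]])[0].astype(int);print(u)
cv2.imwrite('pics/s4.png',cv2.resize(im[u[1]-75:u[1]+75,u[0]-100:u[0]+100],(800,600),interpolation=cv2.INTER_CUBIC))
```

```text
[615.17440065 -29.92200138  34.07850551] [-11.3543033   -0.40611193   9.68904876]
[318 246]
```

View pics/w4.png

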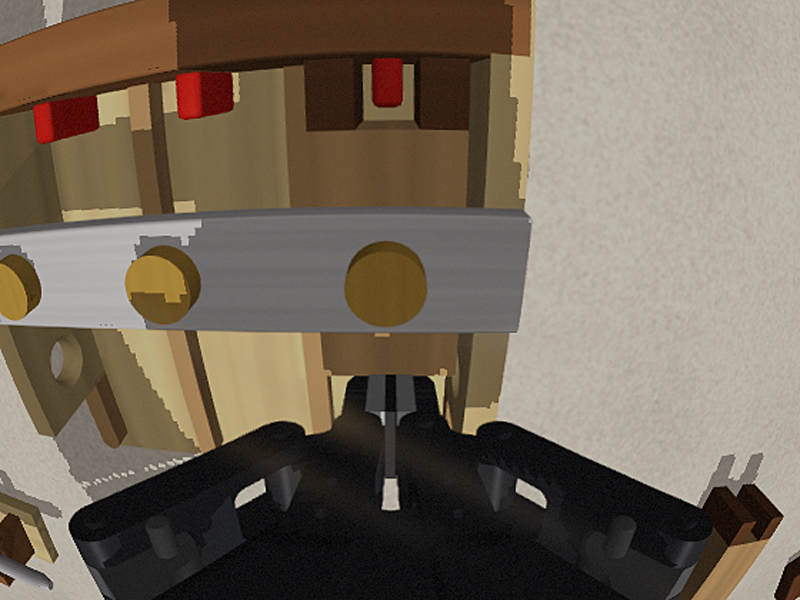

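Request:
move_arm --series '[[[-0.01,0,0],0],[[-0.03,0,0],0],[[-0.04,0,-0.04],0],[[-0.05,0,-0.1],0],[[-0.06,0,-0.15],0]]'

```text
clock: 14.35
eef_pos: [559.7, -30.6, 187.5]
tool_rot: [-3.138, 0.02, -0.0]
force: [1.2, 0.5, 0.5]
width: -0.4
```

Request:
move_arm --series '[[[-0.02,0.04,-0.02],0],[[-0.04,0.08,-0.04],0],[[-0.06,0.12,-0.06],0],[[-0.07,0.165,-0.07],0.05],[[-0.08,0.205,-0.07],0.14]]' --claw 1

```text
clock: 14.98
eef_pos: [482.1, -238.1, 259.8]
tool_rot: [3.141, 0.015, -0.143]
force: [1.0, 0.0, -0.4]
width: 85.2
```

Request:
move_arm --series '[[[0,0,0],0],[[0,0,0],0]]'

```text
clock: 15.22
eef_pos: [482.8, -237.7, 259.8]
tool_rot: [3.141, 0.014, -0.142]
force: [0.4, -0.6, -0.5]
width: 85.7
```

Run:
```python
from h import *
im,c,s=shot('wrist','w5.png');print(s['eef_pos'],s['tool_rot'])
b=block(im,c,(475,-235),w=170);print(b,go([*b[0],60],b[2]))
```

```text
[ 482.79752104 -237.72935085  259.77458233] [ 3.14134558  0.01387939 -0.1421217 ]
(array([ 474.5, -236.8]), [39.20294952392578, 91.75123596191406], -0.13) (array([-0.0054,  0.001 ,  0.1997]), np.float64(-0.011))
```

View pics/w5.png

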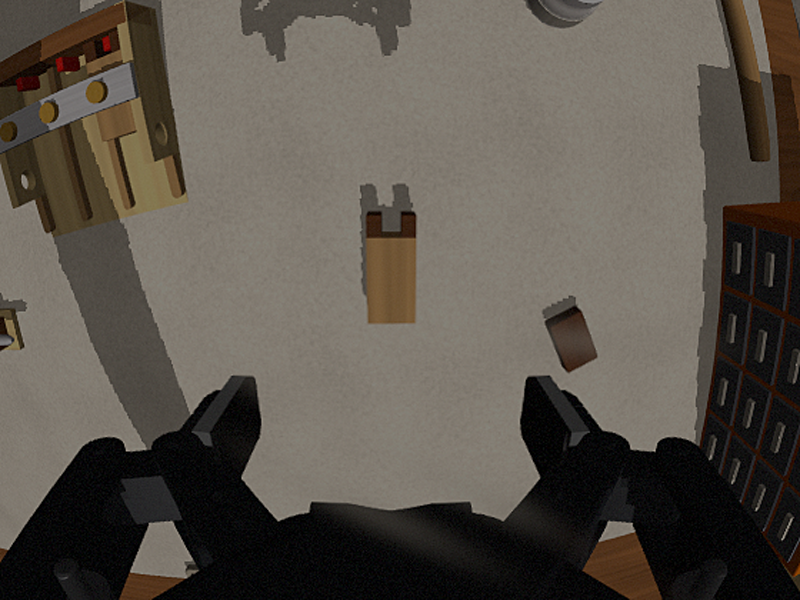

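Block B sits at (391,267), untouched, slot up. Block A is still in its lane.

Request:
move_arm --series '[[[-0.005,0.001,0.06],-0.01],[[-0.005,0.001,0.12],-0.01],[[-0.005,0.001,0.18],-0.01],[[-0.005,0.001,0.23],-0.01],[[-0.005,0.001,0.252],-0.01]]'

```text
clock: 15.9
eef_pos: [473.5, -234.1, 4.7]
tool_rot: [-3.139, 0.018, -0.128]
force: [-0.4, -0.7, 1.0]
width: 85.6
```

Request:
move_arm --series '[[[0,0,0],0],[[0,0,0],0],[[0,0,0],0],[[0,0,0],0],[[0,0,0],0]]' --claw 0

```text
clock: 16.52
eef_pos: [474.7, -234.4, 6.0]
tool_rot: [-3.14, 0.016, -0.128]
force: [-0.1, 0.1, 6.9]
width: 39.2
```

Request:
move_arm --series '[[[0,0,0],0],[[0,0,0],0],[[0,0,0],0],[[0,0,-0.03],0],[[0,0,-0.07],0]]'

```text
clock: 17.15
eef_pos: [474.8, -234.2, 75.9]
tool_rot: [-3.139, 0.018, -0.128]
force: [1.4, -0.6, -1.0]
width: 39.2
```

Request:
move_arm --series '[[[0,0,0],-0.06],[[0,0,0],-0.132],[[0,0,0],-0.132],[[0,0,0],-0.132]]'

```text
clock: 17.65
eef_pos: [474.6, -234.2, 75.7]
tool_rot: [-3.136, 0.018, 0.003]
force: [-0.2, -0.1, -0.1]
width: 39.6
```

Run:
```python
from h import *
s=read_state();print(s['eef_pos'],s['tool_rot'],s['width']);print(go([503,23.3,s['eef_pos'][2]],0))
```

```text
[ 474.60593201 -234.21968315   75.72448475] [-3.13637695e+00  1.81112442e-02  2.67130752e-03] 39.55449880598209
(array([ 0.0291, -0.2574,  0.0008]), np.float64(0.003))
```

Request:
move_arm --series '[[[0.006,-0.052,-0.01],0],[[0.012,-0.104,-0.01],0],[[0.018,-0.156,-0.01],0],[[0.024,-0.207,-0.01],0],[[0.029,-0.2575,0],0.003]]'

```text
clock: 18.27
eef_pos: [503.7, 24.9, 76.8]
tool_rot: [-3.137, 0.016, -0.001]
force: [0.9, 0.3, -0.9]
width: 39.1
```

Request:
move_arm --series '[[[0,0,0.02],0],[[0,0,0.04],0],[[0,0,0.06],0],[[0,0,0.068],0],[[0,0,0.068],0]]'

```text
clock: 18.9
eef_pos: [502.3, 25.0, 8.5]
tool_rot: [-3.137, 0.017, -0.002]
force: [-0.4, 0.0, -0.9]
width: 39.0
```

Request:
move_arm --series '[[[0,0,0],0],[[0,0,0],0],[[0,0,0],0],[[0,0,0],0],[[0,0,-0.01],0]]' --claw 1

```text
clock: 19.52
eef_pos: [502.1, 25.0, 18.5]
tool_rot: [-3.137, 0.018, -0.002]
force: [0.5, 0.2, -0.0]
width: 85.7
```

Request:
move_arm --series '[[[0,0,-0.035],0],[[0,0,-0.07],0],[[-0.03,0,-0.075],0],[[-0.065,0,-0.075],0],[[-0.077,0,-0.075],0]]'

```text
clock: 20.15
eef_pos: [424.6, 25.1, 95.6]
tool_rot: [-3.136, 0.02, -0.003]
force: [1.1, -0.7, 0.2]
width: 85.2
```

Request:
move_arm --series '[[[0,0,0],0],[[0,0,0],0],[[0,0,0],0],[[0,0,0],0],[[0,0,0],0]]' --claw 0

```text
clock: 20.78
eef_pos: [424.7, 25.0, 95.4]
tool_rot: [-3.136, 0.02, -0.003]
force: [-0.2, -0.6, -0.2]
width: -0.0
```

Run:
```python
from h import *
im,c,s=shot('wrist','w6.png');print(s['eef_pos'],s['tool_rot'],s['width'],s['force'])
print(block(im,c,(505,23),w=150))
hsv=cv2.cvtColor(im,cv2.COLOR_BGR2HSV);m=cv2.inRange(hsv,(3,90,25),(25,255,255))
for x in (470,490,510,530):   # pale top extents in y at z=36
    ys=np.arange(-10,60,.5);u=proj(c,np.c_[np.full_like(ys,x),ys,np.full_like(ys,36)]).astype(int)
    k=m[np.clip(u[:,1],0,419),np.clip(u[:,0],0,559)]>0;print(x,ys[k][[0,-1]] if k.any() else None)
```

```text
[424.73127156  25.01541833  95.44988275] [-3.13593190e+00  1.96112628e-02 -2.90619047e-03] -0.03261468597742704 [-0.222501   -0.59331263 -0.1632633 ]
(array([502.2,  24.7]), [39.9742431640625, 87.64664459228516], 0.005)
470 [ 4.5 44. ]
490 [ 5. 44.]
510 [ 5. 44.]
530 [ 4.5 44. ]
```

Request:
move_arm --series '[[[0,0,0.04],0],[[0,0,0.07],0],[[0,0.001,0.077],0],[[0.012,0.001,0.077],0],[[0.02,0.001,0.077],0]]'

```text
clock: 21.45
eef_pos: [444.9, 24.2, 18.5]
tool_rot: [-3.136, 0.018, -0.003]
force: [0.4, 1.2, 0.0]
width: 0.3
```

Request:
move_arm --series '[[[0.015,0,-0.001],0],[[0.03,0,-0.002],0],[[0.045,0,-0.003],0],[[0.06,0,-0.004],0],[[0.075,0,-0.005],0]]'

```text
clock: 22.08
eef_pos: [521.1, 24.4, 22.9]
tool_rot: [-3.137, 0.017, -0.001]
force: [-0.7, -0.4, -0.4]
width: -0.1
```

Request:
move_arm --series '[[[0.015,0,-0.002],0],[[0.03,0,-0.004],0],[[0.045,0,-0.006],0],[[0.06,0,-0.008],0],[[0.07,0,-0.01],0]]'

```text
clock: 22.7
eef_pos: [592.3, 24.7, 32.3]
tool_rot: [-3.138, 0.017, 0.0]
force: [-0.2, -0.1, 0.2]
width: 0.2
```

Request:
move_arm --series '[[[0.004,0,0],0],[[0.008,0,-0.001],0],[[0.012,0,-0.001],0],[[0.016,0,-0.002],0],[[0.02,0,-0.002],0]]'

```text
clock: 23.32
eef_pos: [612.4, 24.7, 34.1]
tool_rot: [-3.138, 0.017, 0.0]
force: [-2.2, -0.1, 2.6]
width: -0.1
```

Request:
move_arm --series '[[[0.001,0,0],0],[[0.002,0,0],0],[[0.003,0,0],0],[[0.004,0,0],0],[[0.005,0,0],0]]'

```text
clock: 23.95
eef_pos: [615.2, 24.6, 33.9]
tool_rot: [-3.137, 0.021, 0.0]
force: [-8.2, -0.5, 8.6]
width: -0.0
```

Run:
```python
from h import *
im,c,s=shot('wrist','w7.png');print(s['eef_pos'],s['force'])
```

```text
[615.16916117  24.64958769  33.91516574] [-8.21280561 -0.4725313   8.64076055]
```

View pics/w7.png

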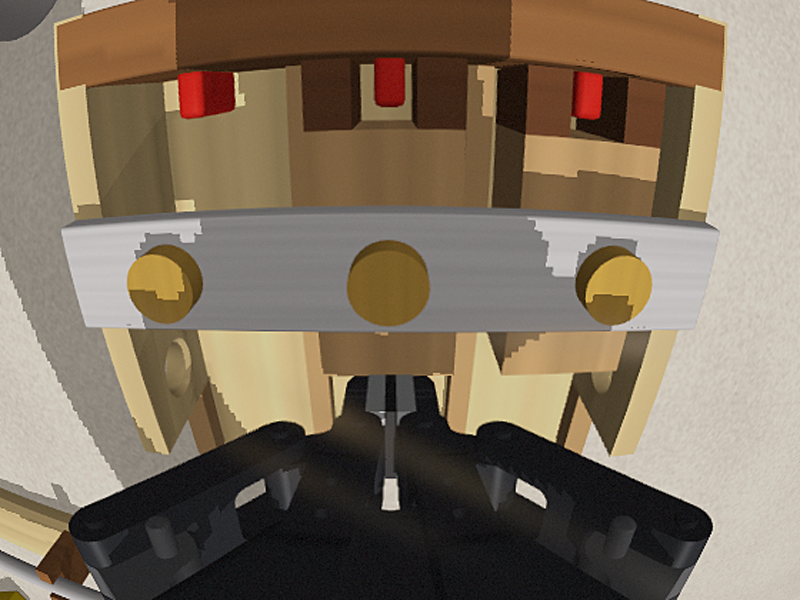

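Request:
move_arm --series '[[[-0.01,0,0],0],[[-0.03,0,0],0],[[-0.04,0,-0.04],0],[[-0.05,0,-0.1],0],[[-0.06,0,-0.15],0]]'

```text
clock: 24.62
eef_pos: [559.1, 23.8, 187.2]
tool_rot: [-3.137, 0.018, -0.0]
force: [0.1, -0.3, -0.2]
width: 0.1
```

Request:
move_arm --series '[[[-0.015,-0.05,-0.02],0],[[-0.03,-0.1,-0.04],0],[[-0.045,-0.15,-0.06],0],[[-0.06,-0.2,-0.08],0],[[-0.075,-0.245,-0.1],0]]' --claw 1

```text
clock: 25.25
eef_pos: [485.7, 270.9, 290.3]
tool_rot: [-3.136, 0.016, 0.001]
force: [1.5, -0.1, -0.8]
width: 84.8
```

Request:
move_arm --series '[[[0,0,0],-0.17],[[0,0,0],-0.34],[[0,0,0],-0.51],[[0,0,0],-0.68],[[0,0,0],-0.8]]'

```text
clock: 25.88
eef_pos: [486.2, 271.3, 290.5]
tool_rot: [-3.126, 0.005, 0.806]
force: [-0.9, -0.1, -0.1]
width: 85.3
```

Request:
move_arm --series '[[[0,0,0],-0.17],[[0,0,0],-0.34],[[0,0,0],-0.5],[[0,0,0],-0.657],[[0,0,0],-0.657]]'

```text
clock: 26.5
eef_pos: [486.6, 271.6, 290.8]
tool_rot: [-3.128, -0.008, 1.461]
force: [0.1, 0.2, -0.1]
width: 85.3
```

Run:
```python
from h import *
im,c,s=shot('wrist','w8.png');cv2.imwrite('w8.png',im);np.save('w8.npy',np.r_[s['eef_pos'],s['tool_rot']]);print(s['eef_pos'],s['tool_rot'])
```

```text
[486.5860845  271.61996241 290.79604258] [-3.12771633 -0.00766027  1.46063796]
```

View pics/w8.png

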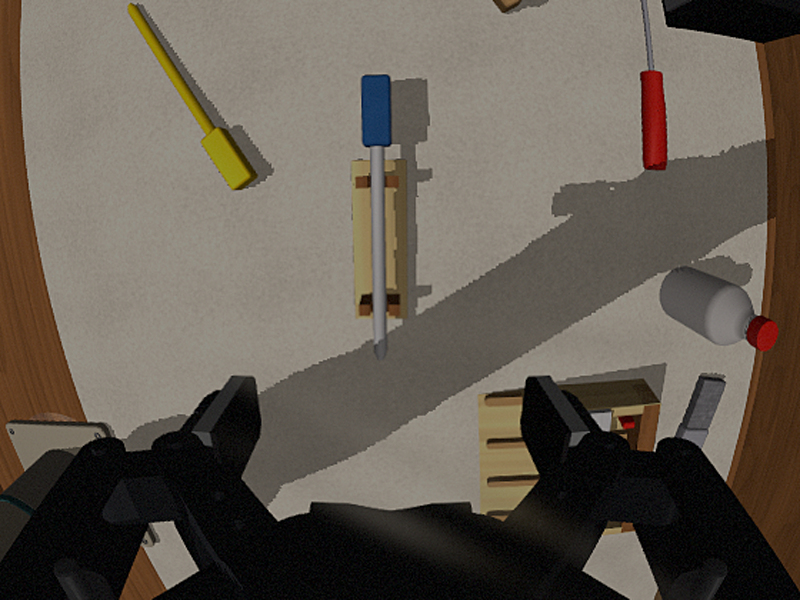

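Blue handle at (377,111), its shaft tip at (380,357) in the rack. The yellow look-alike at (230,158) has the wrong colour, so the blue one is the rod.

Run:
```python
from h import *
im=cv2.imread('w8.png');a=np.load('w8.npy');c=cam('wrist',dict(eef_pos=a[:3],tool_rot=a[3:]))
hsv=cv2.cvtColor(im,cv2.COLOR_BGR2HSV);m=cv2.inRange(hsv,(100,120,40),(130,255,255));m[:,:220]=0;m[:,300:]=0
pts=np.argwhere(m)[:,::-1];w=plane(c,pts,54).astype(np.float32);print('handle',cv2.minAreaRect(w))
# shaft: grey, bright centroid per row between cols 250..280 
ax=[]
for r in list(range(106,122))+list(range(136,200))+list(range(226,244)):
    row=hsv[r,250:285].astype(int);k=np.where((row[:,1]<45)&(row[:,0]*0+row[:,2]>60))[0]
    br=im[r,250:285].mean(1);
    g=(row[:,1]<40);
    idx=np.where(g)[0]
    idx=idx[np.abs(idx-15)<7]
    if 3<=len(idx)<=11: ax.append([250+idx.mean(),r])
w2=plane(c,ax,42);l=cv2.fitLine(w2.astype(np.float32),cv2.DIST_HUBER,0,.01,.01).ravel();print('shaft n',len(ax),l,np.arctan2(l[1],l[0]))
t=plane(c,np.array([[380,359]])*.7,42);print('tip',t)
h=plane(c,np.array([[377,110.]])*.7,54);print('h',h,np.linalg.norm(h-t),np.arctan2(*(h-t)[0][::-1]))
# hole ray with plane y=const from w2 (left hole at 160,96 in 800px, inner edge visible) 
P,f,cx,cy,_=c
a=np.load('w2.npy');c2=cam('wrist',dict(eef_pos=a[:3],tool_rot=a[3:]))
for z in(32,33,34):print('hole w2',z,plane(c2,np.array([[160,96]])*.7,z))
```

```text
handle ((486.1993713378906, 396.7175598144531), (58.749778747558594, 22.848243713378906), 85.49674224853516)
shaft n 74 [9.7027078e-02 9.9528176e-01 4.7487595e+02 2.8419321e+02] 1.4736164
tip [[464.78785808 179.48500278]]
h [[487.41113182 395.94468204]] 217.63870350025377 1.466659448529182
hole w2 32 [[620.33124986 101.22090615]]
hole w2 33 [[620.13256012 100.69121465]]
hole w2 34 [[619.93387037 100.16152315]]
```

Request:
move_arm --series '[[[-0.025,0.03,0.033],0],[[-0.05,0.06,0.066],-0.05],[[-0.075,0.09,0.1],-0.11],[[-0.1,0.12,0.132],-0.11],[[-0.122,0.147,0.165],-0.11]]'

```text
clock: 27.18
eef_pos: [618.2, 134.2, 121.7]
tool_rot: [-3.13, -0.008, 1.566]
force: [-0.4, -0.1, 1.4]
width: 85.5
```

Request:
move_arm --series '[[[0,0,0],0],[[0,0,0],0]]'

```text
clock: 27.42
eef_pos: [618.1, 134.9, 121.8]
tool_rot: [-3.13, -0.009, 1.565]
force: [-0.3, 0.9, 0.7]
width: 85.3
```

Run:
```python
from h import *
im,c,s=shot('wrist');cv2.imwrite('w9.png',im);np.save('w9.npy',np.r_[s['eef_pos'],s['tool_rot']]);print(s['eef_pos'],s['tool_rot'])
u=proj(c,[[622,110.3,33]])[0];print(u)
x,y=(u-[100,75]).astype(int);x=max(0,min(x,360));y=max(0,min(y,270));print(x,y)
cv2.imwrite('pics/w9.png',cv2.resize(im[y:y+150,x:x+200],(800,600),interpolation=cv2.INTER_CUBIC))
```

```text
[618.11643284 134.90579074 121.79412805] [-3.12976833 -0.00871396  1.56479611]
[278.26089582 247.91732348]
178 172
```

View pics/w9.png

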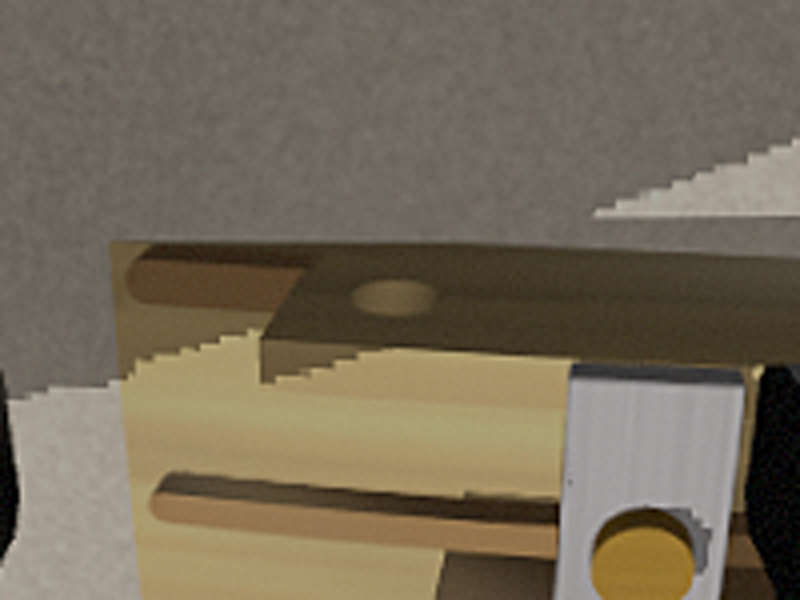

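The enlarged crop shows the left bearing hole at (395,298). The middle block's lower end is at (440,580), with the bridge to its right.

Run:
```python
from h import *
a=np.load('w9.npy');c=cam('wrist',dict(eef_pos=a[:3],tool_rot=a[3:]))
px=lambda p:np.array([178,172])+np.array(p)/4
P=lambda p,z:plane(c,px(p),z)
for z in(30,33,36):print('hole',z,P([394.5,297.5],z))
print('hole l/r edges z33',P([352,297.5],33),P([437,297.5],33))
print('toe',P([[112,243],[140,590]],0))
print('cheek top front corner',P([[262,338]],53.3),'exp jig', 50*np.cos(.157)-46*np.sin(.157))
print('bridge low edge',P([[571,370],[556,590]],69.8),'exp',105*np.cos(.157)-54*np.sin(.157))
print('block2 rear top',P([[443,555]],80*np.sin(.157)+36*np.cos(.157)),'exp',80*np.cos(.157)-36*np.sin(.157))
print(go([486.5,400,60],1.470))
```

```text
hole 30 [[620.73750492 110.39060804]]
hole 33 [[620.74417537 111.58016897]]
hole 36 [[620.75084582 112.7697299 ]]
hole l/r edges z33 [[612.58543974 111.581102  ]] [[628.90203855 111.55903893]]
toe [[558.6559944  110.95675827]
 [557.75563721  19.57562855]]
cheek top front corner [[597.21136124 111.79563961]] exp jig 42.19267237329334
bridge low edge [[650.11687963 112.98736437]
 [649.89495739  68.73511888]] exp 95.26536958684156
block2 rear top [[630.24722926  62.68786251]] exp 73.38725433881865
(array([ 0.2631, -0.1321,  0.0663]), np.float64(0.096))
```

Request:
move_arm --series '[[[0.053,-0.026,0],0.02],[[0.106,-0.052,0],0.04],[[0.16,-0.078,0],0.06],[[0.214,-0.105,0.02],0.096],[[0.2675,-0.1313,0.04],0.096]]' --claw 1

```text
clock: 28.1
eef_pos: [486.6, 406.9, 88.4]
tool_rot: [-3.131, -0.012, 1.472]
force: [1.6, -0.1, -0.1]
width: 85.6
```

Request:
move_arm --series '[[[0,0,0],0],[[0,0,0],0]]'

```text
clock: 28.35
eef_pos: [485.9, 408.5, 89.6]
tool_rot: [-3.133, -0.013, 1.474]
force: [0.8, -1.5, -0.2]
width: 85.6
```

Run:
```python
from h import *
s=read_state();print(s['eef_pos'],s['tool_rot'],go([487.3,404.5,21],1.470))
im,c,s=shot('wrist')
hsv=cv2.cvtColor(im,cv2.COLOR_BGR2HSV);m=cv2.inRange(hsv,(100,120,40),(130,255,255))
n,l,st,_=cv2.connectedComponentsWithStats(m);i=1+np.argmax(st[1:,4]);w=plane(c,np.argwhere(l==i)[:,::-1],54).astype(np.float32);print(cv2.minAreaRect(w))
```

```text
[485.94935015 408.45531733  89.6122377 ] [-3.13274648 -0.01309067  1.47447334] (array([-0.0047,  0.0023,  0.0685]), np.float64(0.004))
((486.8282775878906, 397.2840270996094), (58.31645584106445, 22.948684692382812), 83.4760513305664)
```

Request:
move_arm --series '[[[-0.005,0.002,0.02],0.004],[[-0.005,0.002,0.045],0.004],[[-0.005,0.002,0.062],0.004],[[-0.005,0.002,0.069],0.004],[[-0.005,0.002,0.069],0.004]]'

```text
clock: 29.02
eef_pos: [488.5, 402.3, 20.7]
tool_rot: [-3.133, -0.012, 1.467]
force: [-1.0, -0.1, 0.4]
width: 85.6
```

Request:
move_arm --series '[[[0,0,0],0],[[0,0,0],0],[[0,0,0],0],[[0,0,0],0],[[0,0,0],0]]' --claw 0

```text
clock: 29.65
eef_pos: [488.4, 402.5, 21.0]
tool_rot: [-3.133, -0.013, 1.467]
force: [-0.8, -0.3, 2.0]
width: 23.1
```

Request:
move_arm --series '[[[0,0,0],0],[[0,0,0],0],[[0,0,0],0],[[0,0,0],0],[[0,0,0],0]]'

```text
clock: 30.28
eef_pos: [488.4, 402.5, 21.0]
tool_rot: [-3.133, -0.013, 1.467]
force: [-0.1, 0.0, 2.3]
width: 23.2
```

Request:
move_arm --series '[[[0,0,-0.01],0],[[0,0,-0.03],0],[[0,0,-0.06],0],[[0,0,-0.08],0],[[0,0,-0.08],0]]'

```text
clock: 30.9
eef_pos: [490.2, 402.2, 103.3]
tool_rot: [-3.136, -0.016, 1.467]
force: [0.0, -0.3, -1.4]
width: 23.5
```

Run:
```python
from h import *
im,c,s=shot('wrist');print(s['eef_pos'],s['tool_rot'],s['width'],s['force'])
hsv=cv2.cvtColor(im,cv2.COLOR_BGR2HSV);m=cv2.inRange(hsv,(100,120,40),(130,255,255))
z=s['eef_pos'][2]+33
n,l,st,_=cv2.connectedComponentsWithStats(m);i=1+np.argmax(st[1:,4]);w=plane(c,np.argwhere(l==i)[:,::-1],z).astype(np.float32);print(cv2.minAreaRect(w))
im,c,s=shot('scene');u=proj(c,[[480,300,100]])[0].astype(int)
cv2.imwrite('pics/s10.png',cv2.resize(im[u[1]-75:u[1]+75,u[0]-100:u[0]+100],(800,600),interpolation=cv2.INTER_CUBIC));print(u)
```

```text
[490.19029089 402.21404262 103.31264394] [-3.13630259 -0.01563749  1.46744083] 23.49845592660332 [ 0.00152645 -0.29926316 -1.42883243]
((491.3636474609375, 402.18804931640625), (55.60786819458008, 23.005002975463867), 83.38561248779297)
[325 161]
```

View pics/s10.png

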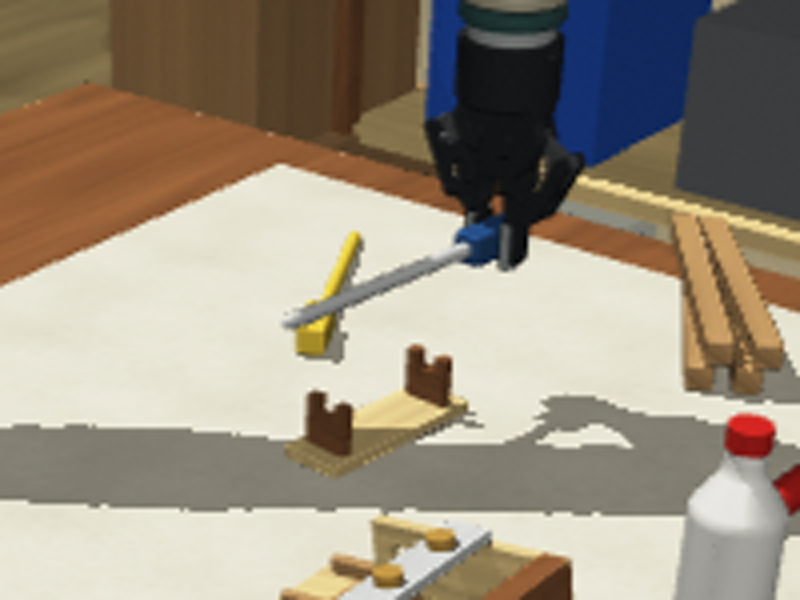

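The rod is held level by its handle, tip at (290,318) in the crop. The rack is empty below it.

Run:
```python
from h import *
s=read_state();c=cam('scene')
print('tip px exp',proj(c,[[467.7,179.6,124.3]]),'seen',[297.5,165.5],'per mm z',proj(c,[[467.7,179.6,134.3]]))
print('handle exp',proj(c,[[489.6,396.5,124.3]]))
print(go([622,350,60],1.567))
```

```text
tip px exp [[296.67720449 166.27943287]] seen [297.5, 165.5] per mm z [[296.75693444 162.89919944]]
handle exp [[347.39444006 144.55897347]]
(array([-0.0379,  0.1384,  0.0391]), np.float64(-0.1))
```

Request:
move_arm --series '[[[-0.01,0.04,0],-0.03],[[-0.02,0.08,0],-0.06],[[-0.03,0.12,0.01],-0.1],[[-0.038,0.138,0.03],-0.1],[[-0.038,0.138,0.039],-0.1]]'

```text
clock: 31.62
eef_pos: [620.4, 347.6, 56.8]
tool_rot: [-3.13, -0.011, 1.564]
force: [-0.7, 0.3, -1.3]
width: 23.2
```

Request:
move_arm --series '[[[0,0,0],0],[[0,0,0],0]]'

```text
clock: 31.88
eef_pos: [618.6, 349.0, 56.6]
tool_rot: [-3.128, -0.011, 1.566]
force: [0.1, -0.4, 0.0]
width: 23.2
```

Run:
```python
from h import *
s=read_state();print(s['eef_pos'],s['tool_rot'],s['force'],go([622,350,12],1.567))
M=R.from_euler('xyz',s['tool_rot']).as_matrix();M0=R.from_euler('xyz',[-3.133,-.013,1.467]).as_matrix()
print('tool x dir now',M[:,0],'at grasp',M0[:,0])
```

```text
[618.58390343 349.0386744   56.57996154] [-3.12807613 -0.01095601  1.56599746] [ 0.08002381 -0.35772907  0.02281329] (array([0.0005, 0.004 , 0.0445]), np.float64(-0.001))
tool x dir now [0.00479856 0.99992847 0.01095579] at grasp [0.10360129 0.99453395 0.01299963]
```

Request:
move_arm --series '[[[0,0.002,0.02],0],[[0,0.004,0.035],0],[[0,0.004,0.044],0],[[0,0.004,0.0445],0],[[0,0.004,0.0445],0]]'

```text
clock: 32.5
eef_pos: [622.4, 349.5, 12.3]
tool_rot: [-3.129, -0.011, 1.566]
force: [0.5, -0.3, -0.7]
width: 23.3
```

Run:
```python
from h import *
s=read_state();print(s['eef_pos'],s['tool_rot'],s['force'],go([621.8,350,12],1.567))
im,c,s=shot('scene');u=proj(c,[[640,150,40]])[0].astype(int)
cv2.imwrite('pics/s11.png',cv2.resize(im[u[1]-60:u[1]+60,u[0]-80:u[0]+80],(800,600),interpolation=cv2.INTER_CUBIC));print(u)
im,c,s=shot('top')
u=proj(c,[[622,200,40]])[0].astype(int)
t=proj(c,[[621.9,126,33],[622,170,33],[622,240,33],[621,111,33]]);print(u,t)
cv2.imwrite('top11.png',im)
```

```text
[622.36118541 349.47737009  12.25779946] [-3.12866359 -0.01106358  1.56584211] [ 0.53699242 -0.34676018 -0.71011936] (array([ 0.0005, -0.0006,  0.0003]), np.float64(-0.001))
[341 218]
[203 202] [[229.614551   202.61275793]
 [214.37878299 202.87720994]
 [190.10319121 203.35326874]
 [234.80775807 202.8198442 ]]
```

View pics/s11.png

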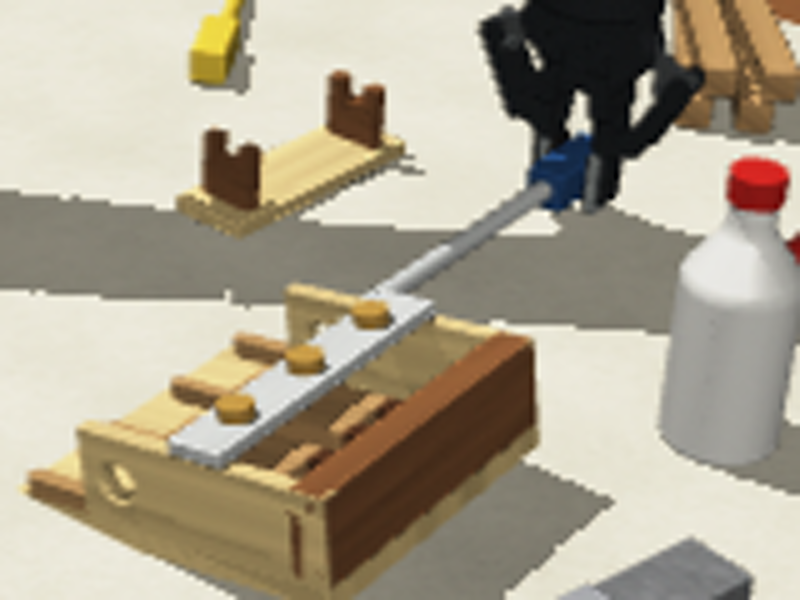

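Request:
move_arm --series '[[[-0.005,-0.0005,0],0],[[-0.01,-0.0005,0],0],[[-0.015,-0.0005,0],0],[[-0.02,-0.0005,0],0],[[-0.025,-0.0005,0],0]]'

```text
clock: 33.22
eef_pos: [621.9, 324.2, 12.4]
tool_rot: [-3.129, -0.011, 1.566]
force: [-0.2, 0.8, -1.5]
width: 23.1
```

Request:
move_arm --series '[[[-0.005,0,0],0],[[-0.01,0,0],0],[[-0.015,0,0],0],[[-0.02,0,0],0],[[-0.02,0,0],0]]'

```text
clock: 33.85
eef_pos: [622.0, 303.4, 12.2]
tool_rot: [-3.129, -0.011, 1.565]
force: [0.1, -0.8, -1.8]
width: 23.4
```

Run:
```python
from h import *
s=read_state();print(s['eef_pos'],s['tool_rot'],s['force'],s['torque'],go([621.5,290,12],1.567))
```

```text
[621.96768666 303.42988936  12.22006679] [-3.1291148  -0.01104958  1.56490172] [ 0.11012967 -0.76677869 -1.77090563] [ 0.0562922  -0.0490719  -0.03238979] (array([-0.0134, -0.0004,  0.0001]), np.float64(-0.002))
```

Request:
move_arm --series '[[[-0.012,0,0],-0.002],[[-0.024,0,0],-0.002],[[-0.036,0,0],-0.002],[[-0.048,0,0],-0.002],[[-0.06,0,-0.0003],-0.002]]'

```text
clock: 34.48
eef_pos: [621.6, 242.4, 11.9]
tool_rot: [-3.129, -0.011, 1.567]
force: [0.4, 0.2, -0.7]
width: 23.4
```

Request:
move_arm --series '[[[-0.012,0,0],0],[[-0.024,0,0],0],[[-0.036,0,0],0],[[-0.048,0,0],0],[[-0.058,0,-0.0005],0]]'

```text
clock: 35.1
eef_pos: [621.4, 183.4, 11.7]
tool_rot: [-3.129, -0.011, 1.566]
force: [0.0, 0.2, 0.2]
width: 23.3
```

Run:
```python
from h import *
s=read_state();print(s['eef_pos'],s['tool_rot'],s['force'],s['torque'],go([621.3,170,12],1.567))
im,c,s=shot('scene');u=proj(c,[[640,20,40]])[0].astype(int)
cv2.imwrite('pics/s12.png',cv2.resize(im[u[1]-60:u[1]+60,u[0]-80:u[0]+80],(800,600),interpolation=cv2.INTER_CUBIC));print(u)
```

```text
[621.39313914 183.41691098  11.73420794] [-3.12906197 -0.01081271  1.56628799] [0.0313678  0.20862923 0.19049986] [ 0.03901455 -0.01418033  0.00325721] (array([-0.0134, -0.    , -0.0004]), np.float64(-0.001))
[311 239]
```

View pics/s12.png

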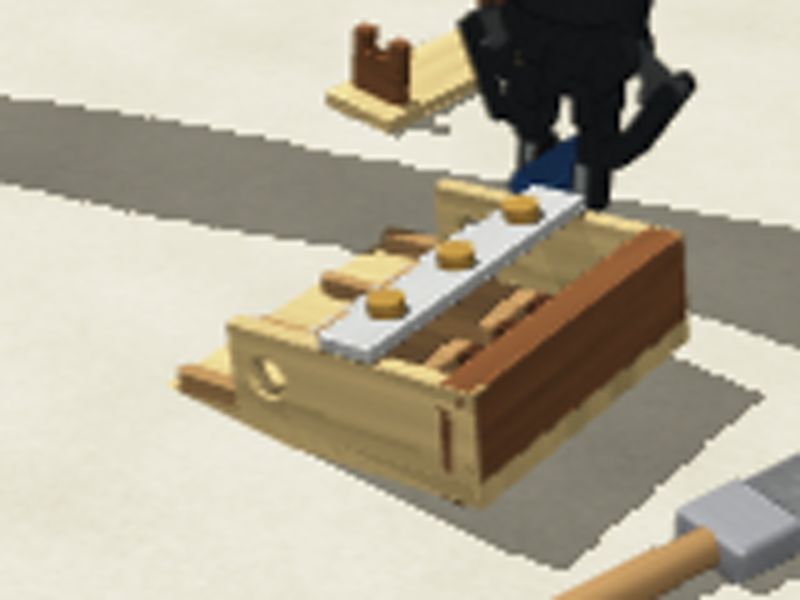

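Request:
move_arm --series '[[[-0.005,0,-0.0003],0],[[-0.01,0,-0.0004],0],[[-0.015,0,-0.0004],0],[[-0.02,0,-0.0004],0],[[-0.02,0,-0.0004],0]]'

```text
clock: 35.78
eef_pos: [621.5, 160.7, 12.1]
tool_rot: [-3.129, -0.009, 1.564]
force: [-0.3, 0.1, -2.2]
width: 22.9
```

Request:
move_arm --series '[[[-0.003,0,0],0],[[-0.006,0,0],0],[[-0.009,0,0],0],[[-0.011,0,0],0]]'

```text
clock: 36.28
eef_pos: [621.5, 149.4, 12.0]
tool_rot: [-3.129, -0.009, 1.564]
force: [-0.1, -0.3, -1.9]
width: 23.6
```

Request:
move_arm --series '[[[-0.001,0,0],0],[[-0.002,0,0],0],[[-0.003,0,0],0],[[-0.004,0,0],0],[[-0.004,0,0],0]]'

```text
clock: 36.9
eef_pos: [621.4, 147.8, 12.1]
tool_rot: [-3.129, -0.012, 1.565]
force: [-0.6, 6.1, -0.8]
width: 22.9
```

Request:
move_arm --series '[[[-0.001,0,0],0],[[-0.002,0,0],0],[[-0.003,0,0],0],[[-0.003,0,0],0]]'

```text
clock: 37.4
eef_pos: [621.3, 147.8, 12.2]
tool_rot: [-3.129, -0.015, 1.567]
force: [0.0, 6.7, -0.7]
width: 23.4
```

Run:
```python
from h import *
s=read_state();print(s['eef_pos'],s['tool_rot'],s['force'],s['torque'])
im,c,s=shot('scene');u=proj(c,[[640,20,40]])[0].astype(int)
cv2.imwrite('pics/s13.png',cv2.resize(im[u[1]-60:u[1]+60,u[0]-80:u[0]+80],(800,600),interpolation=cv2.INTER_CUBIC))
```

```text
[621.3120178  147.76491297  12.21298372] [-3.12932838 -0.01504313  1.56686854] [ 0.02223964  6.70360056 -0.74534762] [ 1.57607998 -0.05099895  0.06817837]
```

View pics/s13.png

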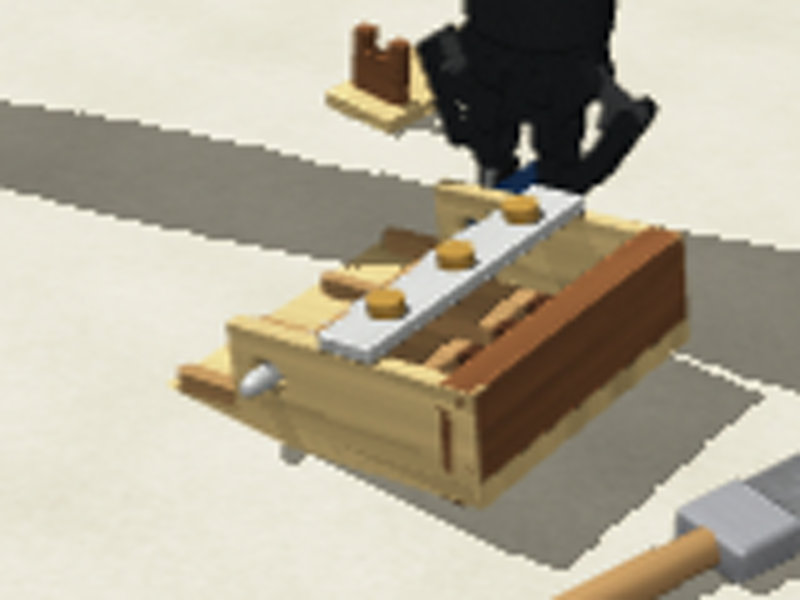

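The tip sticks out of the right hole at (258,380) and the handle presses on the left cheek with about 7 N. Releasing.

Request:
move_arm --series '[[[0.001,0,0],0],[[0.001,0,0],0],[[0.001,0,0],0],[[0.001,0,0],0],[[0.001,0,0],0]]' --claw 1

```text
clock: 38.08
eef_pos: [621.4, 148.5, 12.2]
tool_rot: [-3.129, -0.015, 1.567]
force: [0.1, -0.4, 0.4]
width: 85.5
```

Request:
move_arm --series '[[[0,0,-0.03],0],[[0,0,-0.07],0],[[0,0,-0.12],0],[[0,0,-0.16],0],[[-0.02,0,-0.2],0]]'

```text
clock: 38.7
eef_pos: [623.4, 127.6, 213.2]
tool_rot: [-3.129, -0.016, 1.57]
force: [0.6, -0.6, 0.4]
width: 85.7
```

Request:
move_arm --series '[[[-0.05,-0.04,-0.03],0],[[-0.1,-0.08,-0.03],0],[[-0.15,-0.1,-0.03],0],[[-0.15,-0.1,-0.03],0]]'

```text
clock: 39.2
eef_pos: [521.4, -28.4, 242.9]
tool_rot: [-3.129, -0.014, 1.561]
force: [0.0, -0.3, -0.2]
width: 85.4
```

Run:
```python
from h import *
im,c,s=shot('wrist','w14.png');print(s['eef_pos'],s['tool_rot'],s['force'],s['clock'])
```

```text
[521.40984631 -28.44788716 242.93375134] [-3.12934976 -0.014323    1.56070496] [ 0.02679142 -0.30227068 -0.21350675] 39.2
```

View pics/w14.png

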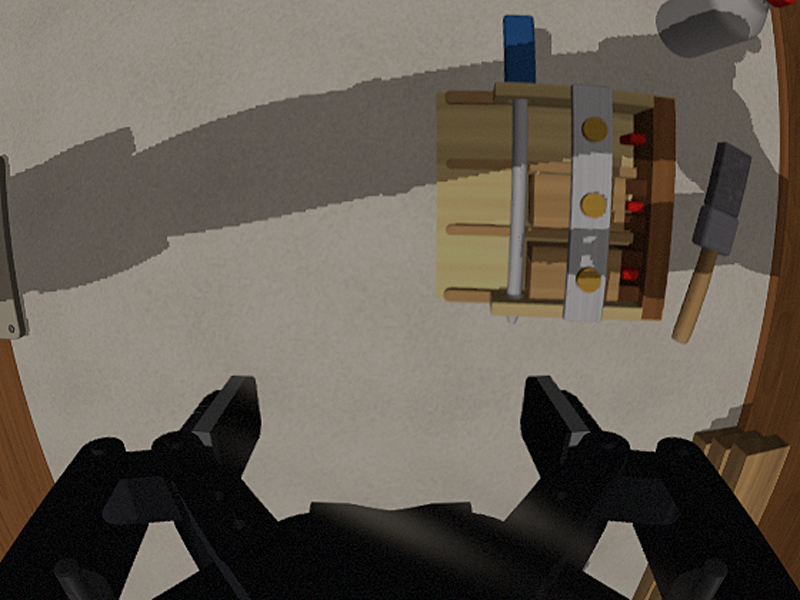

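Rod through both cheeks, handle at (519,48) touching the left one. Both blocks are up under the bridge with rear edges at column ~530, the tongues in their slots.

Run:
```python
from h import *
s=read_state();c=cam('wrist',s)
r=plane(c,np.array([[531,200],[530,268]])*.7,48);b=plane(c,np.array([[573,200],[569,268]])*.7,69.8)
print('block rears',r,'bridge low edge',b,'diff',(b-r)[:,0],'expected home',95.3-73.4)
print('handle face / cheek y',plane(c,np.array([[519,83]])*.7,45))
finish_job()
```

```text
block rears [[626.84851283  30.01516825]
 [628.41718374 -21.70849071]] bridge low edge [[652.20363534  32.28991982]
 [652.06814623 -17.13261639]] diff [25.35512252 23.65096249] expected home 21.89999999999999
handle face / cheek y [[617.9702247  118.70603884]]
the job is handed in; nothing more can be done
```

I handed the job in at about 39 s with both blocks that were on the bench (there were only two) loaded and the rod locked in. One last check disagreed slightly, as noted below.

- **Blocks:** one is in the right lane and one in the middle lane, slotted ends up. I pushed each until it stalled against the stop, at about 11 N and 8 N, both with the fingers at x = 615.2 mm. Close-ups at the stall showed the red tongues in the slots.
- **Rod:** I threaded it from the left through both cheeks until the handle met the cheek at about 7 N, then let go. Its tip showed outside the right hole.
- **Last checks:** the final wrist picture shows the rod through and both blocks under the bridge.
    - **Block position:** pixels picked by eye put the blocks' lower ends 23.7 mm (right) and 25.4 mm (middle) from the bridge edge, against 21.9 mm expected when home. That is 2–3 mm off, about the size of the camera and picking error. I relied on the push stall and the close-ups, and did not push again.
    - **Handle contact:** the same picture put the handle/cheek line at y ≈ 119 mm, against about 111 mm measured earlier for the cheek. That number doesn't confirm the contact; the push force and the picture do.
- **Bystanders:** I stayed clear of the glue bottle, jar and offcut, but took no final measurement of their positions.

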